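# Dispense one spacer ring and slide it to the kitting square

### The arm

A 7-joint arm with a two-finger parallel gripper is mounted at the origin on the work surface. World frame = base frame: x ahead of the robot, y to its left, z up, the work surface at z = 0. Lengths are in m, angles in rad, forces in N, time in s.
With the tool pointing down it reaches from about 0.35 to 0.9 m from the base axis. Payload 8.1 kg.
Tool frame: the origin (TCP) lies at the very end of the fingers, on their centre line; the grasp point (between the pads) lies 19 mm behind it; z points along the fingers, y is the direction in which the jaws open and shut (so a half turn about z gives the same grasp; the last joint's range is limited). The gripper opens to 92 mm and grips with 3 to 60 N. Pads are 19 mm wide; open, the fingers measure 130 mm over their backs; the gripper's body (75 mm by 190 mm) begins 47 mm behind the grasp point.
Start: joints at [1.149, 0.434, 0.025, 1.573, -0.012, 1.134, -0.075], TCP at [0.196, -0.594, 0.227] pointing down, gripper open.
Joint ranges: [-2.62, 2.62], [-0.44, 2.09], [-1.27, 1.32], [0.08, 2.57], [-1.32, 4.46], [0.12, 2], [-2.74, 2.74]. Speed limits (rad/s): [2.22, 2.22, 3.01, 3.01, 3.14, 3.14, 3.14].

### API

Orientations are given as a rotation vector (axis times angle).
In Python, from cell import observe, get_image, sign_off gives the robot as it stands.
- The arm moves only by the tool arm_command, never from a script. Its argument "deltas" is a list of rows, each an object with "xyz": the shift along the tool's x, y, z in cm, a list of three; "turn": the turn about the tool's z in degrees; "jaw": the closure in counts, from 0 (fully open) to 255 (shut). A call has 1 to 5 rows; each row is the pose to reach, as a shift and turn from the pose measured when the call began, along the tool's axes at that moment; what a row does not reach only later rows make up. A row lasts 1/12 s, in which the tool goes at most 41.7 mm and 7.16 degrees, less where a joint would pass 70% of its speed; a pose out of reach is approached as far as the arm can. A call with a gripper value outside its range is refused whole. The fingers move at their own pace and stop on an object; "force" is the grip in N (left out, the last holds). Time passes only in rows, so rows that repeat a pose let the fingers close. It gives the time, the measured TCP pose, the force and the opening at its end, in the units of the state.
- observe(): the state, without advancing time (a new reading comes with each control period).
- get_image(name): name is "side" or "top" or "wrist"; returns a dict with "frame" (480x640x3 uint8, red, green, blue), "depth" (480x640 float32, m along the optical axis (not along the pixel's ray), 0 where there is no reading), "camera_matrix" (3x3 intrinsics, pixels), "cam_to_world" (4x4, takes a point from camera to world coordinates). Camera axes: x right, y up, looking along -z (the intrinsics and any distortion apply to the point x, -y, -z); pixel columns grow to the right and rows downward; lengths in m; the calibration is good to about 2 mm. A picture is of the moment at which its call begins.
- sign_off(): hands the job in, once; it reports no verdict.
The state is a dict: "clock": time; "joints": joint angles; "dq": joint speeds; "joint_efforts": joint torques, N m; "position": TCP position; "ee_rot": TCP orientation; "force": force on the tool from outside, world axes, zero at the start; "ft_torque": the same for the moment, N m; "width": opening from 0.0 (shut) to 1.0 (fully open).
Only numpy, scipy, OpenCV 4.12 (cv2) and the standard library are available. Lean on these libraries where they do the work, as an engineer would, in place of code of your own. Each camera call takes 0.05 s, during which the arm holds its last target.

### The job

Press the red knob of the spacer-ring dispenser all the way down once and let it come back up, so that a single ring is pushed out onto the bench. Then, with a fingertip, slide that ring across the bench until it lies flat and wholly inside the yellow-taped kitting square; do not pick it up. Let no second ring out, and leave the carton, bolt, bottle and screwdriver where they are.

Things in the scene. Friction and masses are not known exactly. Their poses are not given: they have to be found in the camera images.
- dispenser: Bench dispenser, bolted down. Origin on the bench under the magazine axis; x runs from the magazine back to the knob, z up. Base plate 3 mm thick, x = -26 to 140 mm, 72 mm wide. Square open-topped blue magazine, 49 x 49 mm outside, top 58 mm above the bench. Behind it the grey drive housing with clear sides, x = 30 to 136 mm, 58 mm wide, top 98 mm, knob guide on it to 110 mm.
- knob_top (a point): Centre of the flat top of the red mushroom knob, 40 mm in diameter; 156 mm above the bench when up. It lies at x = +103 mm, y = 0 of the dispenser and goes straight down when pressed.
- plunger (a joint): Travel of the knob, m: 0 up (rest), 0.036 fully down. Return spring about 4 N at the start, 9 N at the bottom, damped (1 N at 50 mm/s); it rises by itself when released. Going down, it drives a brass shuttle through the magazine that pushes the lowest ring out of the front slot; as it rises the shuttle draws back and the next ring drops into place.
- delivery (a point): Point on the bench, 56 mm along -x from the dispenser's origin, where the centre of a ring lies after a full stroke (to some 10 mm, more if the knob is struck fast). The ring drops 3 mm off the base plate onto the bench and lies free in front of the magazine.
- ring0: The ring that is dispensed next: lowest of five alike in the magazine, bright aluminium, 40 mm outside diameter, 13 mm bore, 8 mm thick, about 24 g. Origin at the centre of its underside, z up.
- ring1: The second ring from below, alike; it must stay in the magazine, where it drops to the bottom. Origin at the centre of its underside.
- square: Kitting square marked on the bench with 12 mm yellow tape (flat, nothing to bump into): 90 x 90 mm clear inside, 114 mm outside. Origin at its centre on the bench, x and y axes along its sides. It lies to one side of the delivery point, left or right, 12 to 15 cm off.
- carton: Closed cardboard carton of parts, 120 (its x) x 70 x 45 mm high, 0.6 kg, on the other side of the delivery point. Origin at the centre of its underside. To be left alone.
- bolt: Steel M12 flange bolt standing on its head just behind the square; 26 mm across the flange, 53 mm high. Origin at the centre of its underside. To be left alone.
- bottle: Clear plastic bottle with a white cap, 60 mm diameter, 150 mm high, left of the work. Origin at the centre of its underside. To be left alone.
- screwdriver: Screwdriver with orange handle lying right of the work. To be left alone.
There are look-alikes about, which are no part of the job. Several things look just like the dispenser: the one meant starts farthest to the robot's right.

How it is judged:
By the outcome, as a careful person would: the job done as asked, in the order asked, and still so for the second after the job is handed in, with the robot touching nothing.
It also fails if it takes over 64 s, if anything falls off the work surface, if the arm or the gripper's body presses on something with over 40 N, if the wrist force passes 120 N, or if a joint passes its speed limit or range.

## Working session

There is one attempt and no reset: what is moved stays moved. The work goes in short steps, Python scripts to look and compute and a tool call to move; the robot and the scene stay as the last step left them, time stands still between calls to the robot, and variables do not carry over. Pictures are saved under pics/ and viewed, and the job is handed in when it is done.

Besides the shell and the picture viewer there is one more tool, called after "Call:" in YAML: its name, and indented under it one key for each argument. arm_command: Moves the arm, as the interface text tells. Its arguments: {"type":"object","properties":{"deltas":{"type":"array","items":{"type":"object","properties":{"xyz":{"type":"array","items":{"type":"number"}},"turn":{"type":"number"},"jaw":{"type":"number"}}}},"force":{"type":"number"}},"required":["deltas"]}

```bash
mkdir -p pics; ls
cat > h.py <<'E'
from cell import observe,get_image,sign_off
import numpy as np,cv2
def snap(n,f):
    im=get_image(n); cv2.imwrite('pics/'+f+'.png',cv2.cvtColor(im['frame'],cv2.COLOR_RGB2BGR)); np.savez('pics/'+f,**im); return im
def w(im,u,v,z=None):
    """pixel -> world by depth, or on plane z"""
    K=im['camera_matrix'];T=im['cam_to_world']
    d=np.array([(u-K[0,2])/K[0,0],-(v-K[1,2])/K[1,1],-1.])
    D=T[:3,:3]@d;o=T[:3,3]
    if z is None: s=im['depth'][int(v),int(u)]
    else: s=(z-o[2])/D[2]
    return o+s*D
E
python3 - <<'E'
from h import *
for n in ['top','side','wrist']:
    im=snap(n,n+'0'); print(n,im['camera_matrix'].tolist(),im['cam_to_world'].round(3).tolist())
o=observe(); print(o)
E
```

```text
pics
top [[443.8873030488439, 0.0, 313.44523226621476], [0.0, 443.8873030488439, 249.07258501460947], [0.0, 0.0, 1.0]] [[-0.016, 0.992, -0.124, 0.378], [-1.0, -0.016, 0.0, -0.033], [-0.001, 0.124, 0.992, 1.211], [0.0, 0.0, 0.0, 1.0]]
side [[511.54592172039975, 0.0, 311.16227817920424], [0.0, 511.54592172039975, 241.69293922562252], [0.0, 0.0, 1.0]] [[-0.997, 0.047, -0.055, 0.48], [-0.072, -0.555, 0.829, 0.828], [0.009, 0.831, 0.557, 0.713], [0.0, 0.0, 0.0, 1.0]]
wrist [[364.1789799940895, 0.0, 324.7962867211999], [0.0, 364.1789799940895, 246.2418684990686], [0.0, 0.0, 1.0]] [[0.313, 0.916, 0.25, 0.264], [-0.95, 0.303, 0.08, -0.57], [-0.003, -0.262, 0.965, 0.384], [0.0, 0.0, 0.0, 1.0]]
{'clock': 0.15, 'joints': array([ 1.14940175,  0.43508105,  0.02498888,  1.57388087, -0.01162581,
        1.13401121, -0.07512978]), 'dq': array([-1.34723639e-03, -2.98610738e-03,  1.54332009e-03, -2.96493977e-03,
        1.99932606e-04,  7.48079665e-04,  8.01494709e-05]), 'joint_efforts': array([-4.78787433e-05, -6.68269086e+01,  9.85871293e-01, -3.14695823e+01,
       -6.03573932e-02,  3.94334178e-02,  3.95882887e-05]), 'position': array([ 0.19572078, -0.59315088,  0.22611696]), 'ee_rot': array([-3.10061224e+00, -4.98262775e-01,  4.55608406e-04]), 'force': array([-0.29159617, -0.25936994, -0.61306531]), 'ft_torque': array([ 0.03221773,  0.02219285, -0.07208146]), 'width': 1.0013571719724292}
```

View pics/top0.png

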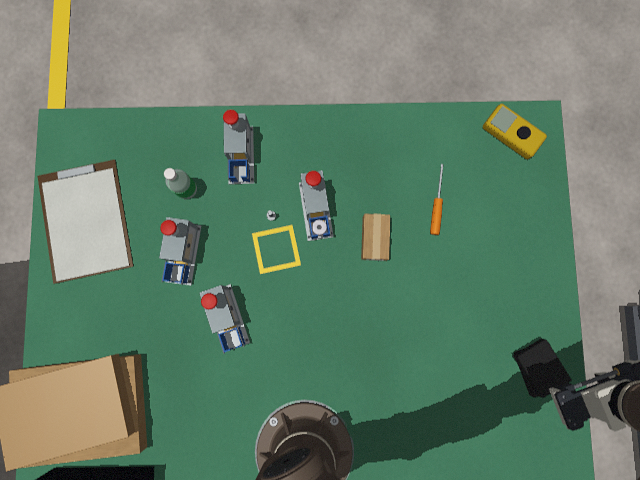

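View pics/side0.png

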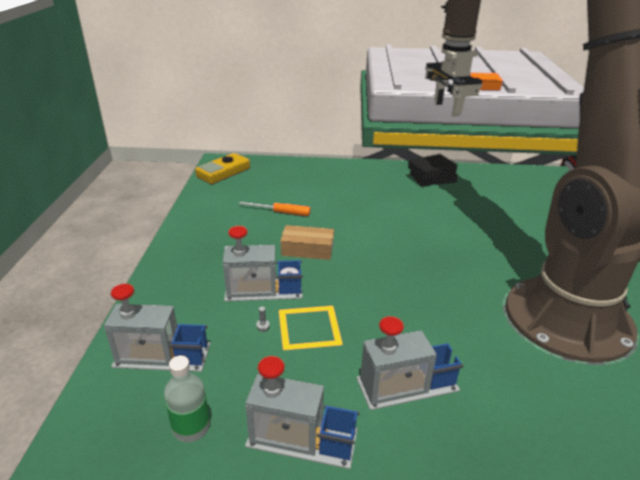

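View pics/wrist0.png

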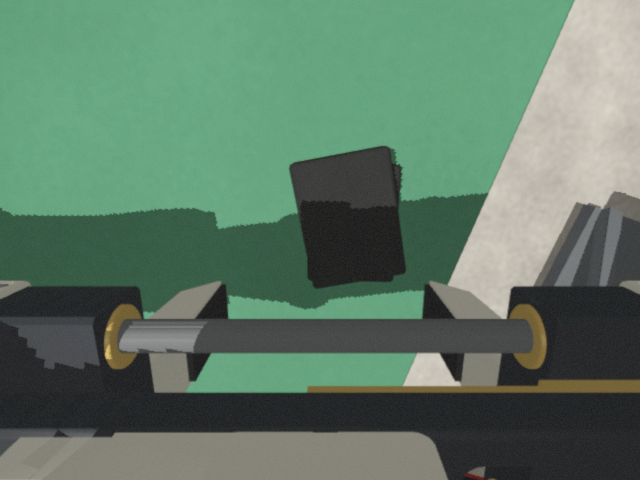

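Top view: four dispenser look-alikes, with knobs at px (231,117), (313,178), (169,228) and (209,301). The one farthest to the robot's right (image right = −y) is (313,178), with its magazine at about (319,228). It lies between the square (276,249) and the carton (376,237), as described. I'll confirm it in an enlarged crop and measure.

Run:
```python
from h import *
im=dict(np.load('pics/top0.npz')); f=im['frame']
c=cv2.resize(f[150:290,220:410],None,fx=4,fy=4,interpolation=cv2.INTER_CUBIC); cv2.imwrite('pics/crop.png',c[:,:,::-1])
hsv=cv2.cvtColor(f,cv2.COLOR_RGB2HSV)
m=((hsv[...,0]<6)|(hsv[...,0]>174))&(hsv[...,1]>180)&(hsv[...,2]>100)
n,l,s,ce=cv2.connectedComponentsWithStats(m.astype('uint8'))
for i in range(1,n):
    if s[i,4]>30: print('red',s[i],ce[i],w(im,*ce[i],.156).round(4),w(im,*ce[i]).round(4))
b=(hsv[...,0]>105)&(hsv[...,0]<125)&(hsv[...,1]>140); b[:,:295]=0;b[:,340:]=0;b[:205]=0;b[245:]=0
r=cv2.minAreaRect(np.argwhere(b)[:,::-1].astype('float32')); print('blue',r,w(im,*r[0],.058).round(4))
y=(hsv[...,0]>22)&(hsv[...,0]<33)&(hsv[...,1]>150); y[:,:240]=0;y[:,310:]=0;y[:215]=0;y[280:]=0
r=cv2.minAreaRect(np.argwhere(y)[:,::-1].astype('float32')); print('sq',r,w(im,*r[0],0).round(4)); 
B=np.array([w(im,*p,0)[:2] for p in cv2.boxPoints(r)]);print(B.round(4))
for nm,p,z in [('carton',(376,237),.045),('car_l',(362,237),.045),('carll',(362,260),.045),('cartl',(363,214),.045),('bolt',(271,215),.05),('maghole',(319,228),.058),('bottle',(172,175),.15)]:
    print(nm,w(im,*p,z).round(4),w(im,*p).round(4))
# housing footprint orientation from depth height band
v,u=np.mgrid[0:480,0:640]
K=im['camera_matrix'];T=im['cam_to_world'];d=im['depth']
P=np.stack([(u-K[0,2])/K[0,0]*d,-(v-K[1,2])/K[1,1]*d,-d],-1)@T[:3,:3].T+T[:3,3]
np.save('pics/P.npy',P)
roi=(u>290)&(u<345)&(v>160)&(v<250)
for lo,hi in [(.09,.104),(.05,.064),(.145,.165)]:
    q=P[roi&(P[...,2]>lo)&(P[...,2]<hi)][:,:2].astype('float32'); r=cv2.minAreaRect(q);print(lo,len(q),r,cv2.boxPoints(r).round(3).tolist(),q.mean(0))
```

```text
red [223 110  15  14 162] [230.28395062 116.57407407] [0.8452 0.1679 0.156 ] [0.8445 0.1676 0.1576]
red [306 171  15  15 166] [313.04819277 177.79518072] [ 0.6851 -0.0356  0.156 ] [ 0.6855 -0.0356  0.1547]
red [161 220  15  15 128] [167.5390625 226.0546875] [0.5712 0.3173 0.156 ] [0.571  0.3171 0.1567]
red [201 294  16  15  73] [209.04109589 299.73972603] [0.3929 0.2148 0.156 ] [0.3929 0.2156 0.1526]
blue ((319.2543029785156, 226.65316772460938), (20.223608016967773, 18.55097770690918), 81.25383758544922) [ 0.581  -0.0501  0.058 ]
sq ((275.9048767089844, 249.05612182617188), (40.85817337036133, 41.137550354003906), 77.90524291992188) [0.5307 0.0694 0.    ]
[[0.5754 0.1365]
 [0.5977 0.0252]
 [0.4864 0.0028]
 [0.4645 0.113 ]]
carton [ 0.553  -0.2005  0.045 ] [ 0.5532 -0.2006  0.0438]
car_l [ 0.5536 -0.1633  0.045 ] [ 0.5582 -0.1667  0.0143]
carll [ 0.4922 -0.1615  0.045 ] [ 0.4962 -0.166   0.0039]
cartl [ 0.6157 -0.1678  0.045 ] [ 0.6244 -0.1728  0.0021]
bolt [0.6159 0.0777 0.05  ] [0.6166 0.078  0.0467]
maghole [ 0.5774 -0.0493  0.058 ] [ 0.5871 -0.0501  0.0018]
bottle [0.6996 0.3115 
[... 279 characters left out ...]
], [0.7129999995231628, -0.0020000000949949026]] [ 0.6538721  -0.03905738]
0.05 145 ((0.632038950920105, -0.04179663956165314), (0.15572936832904816, 0.058115437626838684), 9.817049980163574) [[0.550000011920929, -0.026000000536441803], [0.5600000023841858, -0.08399999886751175], [0.7139999866485596, -0.05700000002980232], [0.7039999961853027, 0.0]] [ 0.5869911  -0.04816866]
0.145 199 ((0.6839816570281982, -0.03418571501970291), (0.036914195865392685, 0.038705576211214066), 88.7854232788086) [[0.6639999747276306, -0.052000001072883606], [0.703000009059906, -0.05299999937415123], [0.7039999961853027, -0.01600000075995922], [0.6650000214576721, -0.014999999664723873]] [ 0.6834699  -0.03516016]
```

View pics/crop.png

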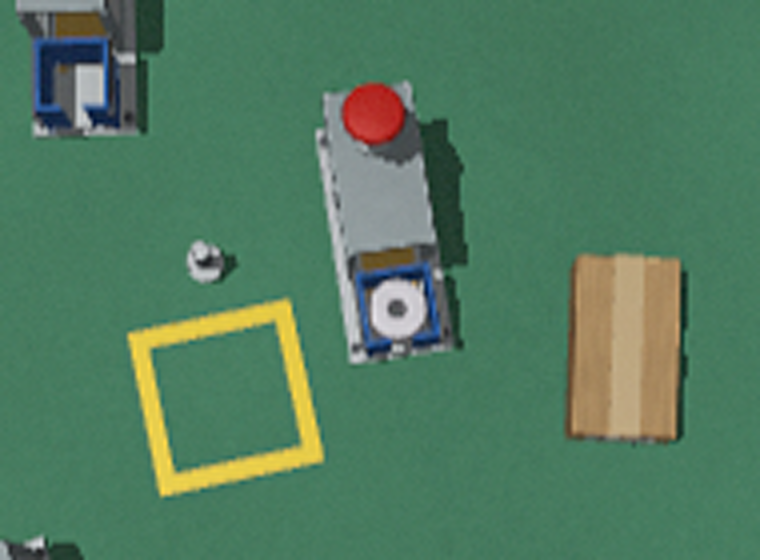

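The crop confirms it: only this dispenser holds a stack of rings (px 319,228), with the red knob at (313,178). That puts the knob at about (0.685, −0.0355), the dispenser yaw at about 8°, the delivery point at about (0.528, −0.058), and the square centre at (0.531, 0.069). I'll start the approach with the jaws shut.

Call:
arm_command:
  deltas:
    - {"xyz": [3.4, -2, 0], "turn": 4, "jaw": 255}
    - {"xyz": [6.8, -4, 0], "turn": 8, "jaw": 255}
    - {"xyz": [10.2, -6, 0], "turn": 12, "jaw": 255}
    - {"xyz": [13.6, -8, 0], "turn": 16, "jaw": 255}
    - {"xyz": [17, -10, 0], "turn": 18.3, "jaw": 255}
  force: 20

```text
clock: 0.57
position: [0.3266, -0.4433, 0.226]
ee_rot: [-3.14, 0.008, 0.001]
force: [1.0, -0.2, -0.3]
width: 0.685
```

```bash
cat >> h.py <<'E'
def to(x,y,z,yaw=0):
    from scipy.spatial.transform import Rotation as R
    o=observe(); r=R.from_rotvec(o['ee_rot']); M=r.as_matrix()
    cy=np.degrees(np.arctan2(M[1,0],M[0,0]))
    print('t',o['clock'],'pos',o['position'].round(4),'yaw',cy.round(2),'tilt',np.degrees(np.arccos(-M[2,2])).round(2),'F',o['force'].round(2),'w',round(o['width'],3))
    print('delta cm',(100*(M.T@(np.array([x,y,z])-o['position']))).round(2),'turn',(cy-yaw).round(2))
E
python3 -c "
from h import *
to(.685,-.0355,.22)"
```

```text
t 0.5667 pos [ 0.3266 -0.4433  0.226 ] yaw -0.28 tilt 0.09 F [ 0.95 -0.17 -0.28] w 0.685
delta cm [ 35.64 -40.95   0.64] turn -0.28
```

Call:
arm_command:
  deltas:
    - {"xyz": [2.6, -3, 0], "turn": 0, "jaw": 255}
    - {"xyz": [5.2, -6, 0], "turn": 0, "jaw": 255}
    - {"xyz": [7.8, -9, 0], "turn": 0, "jaw": 255}
    - {"xyz": [10.4, -12, 0], "turn": 0, "jaw": 255}
    - {"xyz": [13, -15, 0], "turn": 0, "jaw": 255}

```text
clock: 0.98
position: [0.4582, -0.2922, 0.2262]
ee_rot: [-3.14, 0.008, 0.001]
force: [0.9, -0.3, -0.4]
width: 0.326
```

Call:
arm_command:
  deltas:
    - {"xyz": [2.6, -3, 0], "turn": 0, "jaw": 255}
    - {"xyz": [5.2, -6, 0], "turn": 0, "jaw": 255}
    - {"xyz": [7.8, -9, 0], "turn": 0, "jaw": 255}
    - {"xyz": [10.4, -12, 0], "turn": 0, "jaw": 255}
    - {"xyz": [13, -15, 0], "turn": 0, "jaw": 255}

```text
clock: 1.4
position: [0.5897, -0.1412, 0.2261]
ee_rot: [-3.14, 0.008, 0.002]
force: [0.6, -0.6, 0.2]
width: 0.012
```

```bash
python3 -c "
from h import *
to(.685,-.0355,.18)"
```

```text
t 1.4 pos [ 0.5897 -0.1412  0.2261] yaw -0.29 tilt 0.1 F [ 0.64 -0.63  0.17] w 0.012
delta cm [  9.48 -10.61   4.61] turn -0.29
```

Call:
arm_command:
  deltas:
    - {"xyz": [2.4, -2.7, 0.5], "turn": 0, "jaw": 255}
    - {"xyz": [4.8, -5.4, 1.5], "turn": 0, "jaw": 255}
    - {"xyz": [7.2, -8.0, 3], "turn": 0, "jaw": 255}
    - {"xyz": [9.5, -10.6, 4.2], "turn": 0, "jaw": 255}
    - {"xyz": [9.5, -10.6, 4.6], "turn": 0, "jaw": 255}

```text
clock: 1.82
position: [0.6872, -0.0267, 0.177]
ee_rot: [-3.135, -0.005, 0.005]
force: [-2.1, 1.7, -0.5]
width: 0.003
```

```bash
python3 -c "
from h import *
to(.685,-.0355,.12)
im=snap('wrist','wr1');snap('side','s1')"
```

```text
t 1.8167 pos [ 0.6872 -0.0267  0.177 ] yaw 0.18 tilt 0.4 F [-2.13  1.73 -0.49] w 0.003
delta cm [-0.21  0.91  5.69] turn 0.18
```

View pics/wr1.png

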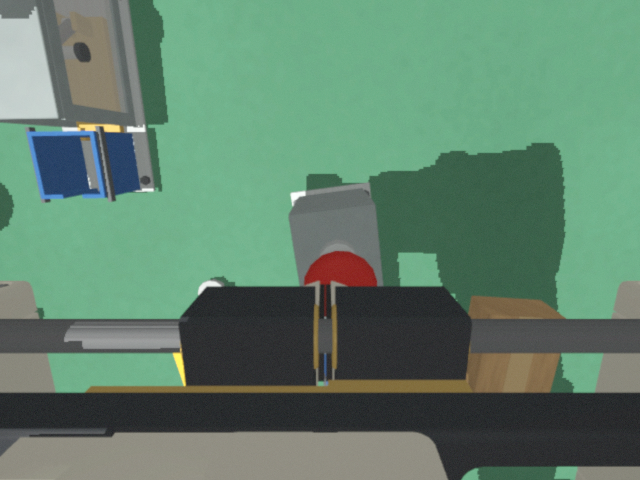

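View pics/s1.png

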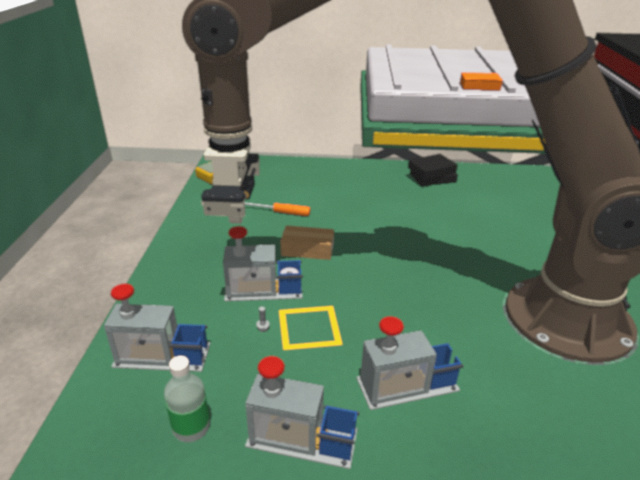

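The wrist view shows the shut fingers (px 325,290) about 15 px left of the knob centre (341,283), which is overshoot from the fast move. I'll centre and settle.

Call:
arm_command:
  deltas:
    - {"xyz": [-0.2, 0.9, 0.5], "turn": 0, "jaw": 255}
    - {"xyz": [-0.2, 0.9, 1], "turn": 0, "jaw": 255}
    - {"xyz": [-0.2, 0.9, 1.4], "turn": 0, "jaw": 255}
    - {"xyz": [-0.2, 0.9, 1.4], "turn": 0, "jaw": 255}

```text
clock: 2.25
position: [0.6818, -0.044, 0.1632]
ee_rot: [-3.14, 0.006, 0.009]
force: [-0.1, -0.6, -0.3]
width: 0.003
```

```bash
python3 -c "
from h import *
to(.685,-.0355,.12)
im=snap('wrist','wr2')"
```

```text
t 2.25 pos [ 0.6818 -0.044   0.1632] yaw -0.23 tilt 0.33 F [-0.07 -0.62 -0.28] w 0.003
delta cm [ 0.34 -0.85  4.32] turn -0.23
```

View pics/wr2.png

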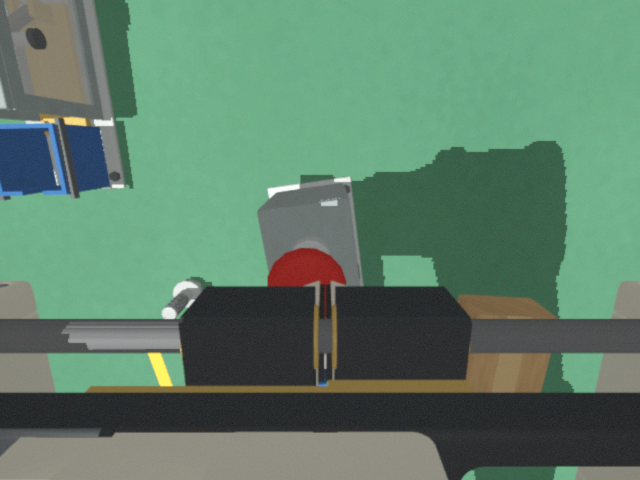

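Call:
arm_command:
  deltas:
    - {"xyz": [0.2, -0.4, 0], "turn": 0, "jaw": 255}
    - {"xyz": [0.3, -0.7, 0], "turn": 0, "jaw": 255}
    - {"xyz": [0.3, -0.8, 0], "turn": 0, "jaw": 255}
    - {"xyz": [0.3, -0.8, 0], "turn": 0, "jaw": 255}
    - {"xyz": [0.3, -0.8, 0], "turn": 0, "jaw": 255}

```text
clock: 2.72
position: [0.6853, -0.0351, 0.1639]
ee_rot: [-3.14, 0.005, 0.008]
force: [0.3, -0.8, -1.0]
width: 0.003
```

```bash
python3 -c "
from h import *
to(.685,-.0355,.12)"
```

```text
t 2.7167 pos [ 0.6853 -0.0351  0.1639] yaw -0.17 tilt 0.29 F [ 0.31 -0.76 -0.97] w 0.003
delta cm [-0.01  0.04  4.39] turn -0.17
```

The fingers are centred over the knob, so I'll press slowly.

Call:
arm_command:
  deltas:
    - {"xyz": [0, 0, 0.4], "turn": 0, "jaw": 255}
    - {"xyz": [0, 0, 0.8], "turn": 0, "jaw": 255}
    - {"xyz": [0, 0, 1.2], "turn": 0, "jaw": 255}
    - {"xyz": [0, 0, 1.6], "turn": 0, "jaw": 255}
    - {"xyz": [0, 0, 2.0], "turn": 0, "jaw": 255}

```text
clock: 3.13
position: [0.6855, -0.0351, 0.1444]
ee_rot: [-3.14, 0.005, 0.006]
force: [-1.8, 0.2, 9.0]
width: 0.005
```

Call:
arm_command:
  deltas:
    - {"xyz": [0, 0, 0.4], "turn": 0, "jaw": 255}
    - {"xyz": [0, 0, 0.8], "turn": 0, "jaw": 255}
    - {"xyz": [0, 0, 1.2], "turn": 0, "jaw": 255}
    - {"xyz": [0, 0, 1.6], "turn": 0, "jaw": 255}
    - {"xyz": [0, 0, 2.0], "turn": 0, "jaw": 255}

```text
clock: 3.55
position: [0.6855, -0.0352, 0.1249]
ee_rot: [-3.14, 0.005, 0.005]
force: [-3.6, 0.6, 11.4]
width: 0.004
```

```bash
python3 -c "
from h import *
to(.685,-.0355,.12)
snap('side','s2')"
```

```text
t 3.55 pos [ 0.6855 -0.0352  0.1249] yaw -0.19 tilt 0.21 F [-3.63  0.57 11.37] w 0.004
delta cm [-0.05  0.04  0.49] turn -0.19
```

Force is 11 N with 5 mm to go. I'll press to the stop.

Call:
arm_command:
  deltas:
    - {"xyz": [0, 0, 0.3], "turn": 0, "jaw": 255}
    - {"xyz": [0, 0, 0.5], "turn": 0, "jaw": 255}
    - {"xyz": [0, 0, 0.6], "turn": 0, "jaw": 255}
    - {"xyz": [0, 0, 0.6], "turn": 0, "jaw": 255}

```text
clock: 3.93
position: [0.6856, -0.0351, 0.1203]
ee_rot: [-3.14, 0.005, 0.003]
force: [-7.3, -0.4, 19.1]
width: 0.003
```

```bash
python3 -c "
from h import *
to(.685,-.0355,.12)
snap('side','s3')
to(.685,-.0355,.12)"
```

```text
t 3.9333 pos [ 0.6856 -0.0351  0.1203] yaw -0.19 tilt 0.16 F [-7.32 -0.39 19.15] w 0.003
delta cm [-0.06  0.04  0.03] turn -0.19
t 3.9833 pos [ 0.6856 -0.0351  0.1203] yaw -0.19 tilt 0.16 F [-7.99 -0.15 20.51] w 0.006
delta cm [-0.06  0.04  0.03] turn -0.19
```

View pics/s3.png

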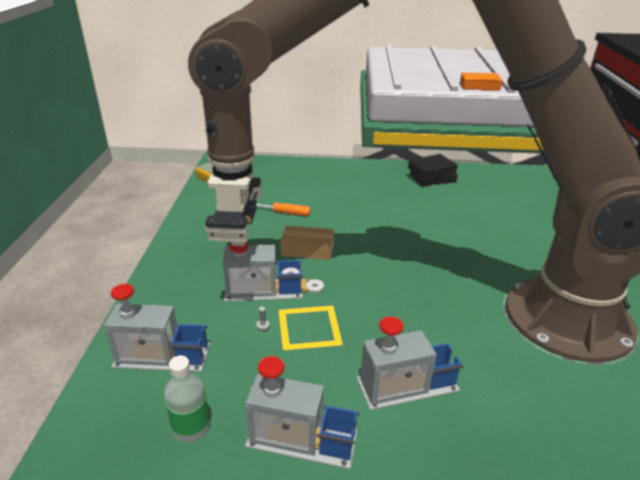

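The knob is at its stop: the force rose to 20 N with no further travel. The ring is out at side px (314,285). Now I'll release it upward.

Call:
arm_command:
  deltas:
    - {"xyz": [0, 0, -0.6], "turn": 0, "jaw": 255}
    - {"xyz": [0, 0, -1.2], "turn": 0, "jaw": 255}
    - {"xyz": [0, 0, -2.0], "turn": 0, "jaw": 255}
    - {"xyz": [0, 0, -3.2], "turn": 0, "jaw": 255}
    - {"xyz": [0, 0, -4.5], "turn": 0, "jaw": 255}

```text
clock: 4.4
position: [0.6852, -0.0353, 0.1653]
ee_rot: [-3.14, 0.005, 0.006]
force: [0.3, 0.5, -0.6]
width: 0.001
```

Call:
arm_command:
  deltas:
    - {"xyz": [0, 0, -1.5], "turn": 0, "jaw": 255}
    - {"xyz": [0, 0, -2.5], "turn": 0, "jaw": 255}
    - {"xyz": [0, 1, -3.5], "turn": 0, "jaw": 255}
    - {"xyz": [0, 2, -3.7], "turn": 0, "jaw": 255}
    - {"xyz": [0, 3, -3.7], "turn": 0, "jaw": 255}

```text
clock: 4.82
position: [0.6855, -0.0672, 0.2029]
ee_rot: [-3.141, 0.006, 0.004]
force: [0.4, -1.3, 0.4]
width: 0.003
```

Run:
```python
from h import *
im=snap('top','t2');snap('side','s4')
f=im['frame']; cv2.imwrite('pics/t2c.png',cv2.resize(f[150:290,220:410],None,fx=4,fy=4)[:,:,::-1])
s=np.load('pics/s4.npz')['frame'];cv2.imwrite('pics/s4c.png',cv2.resize(s[210:360,200:360],None,fx=4,fy=4)[:,:,::-1])
to(.53,-.11,.2)
```

```text
t 4.9167 pos [ 0.6847 -0.0697  0.2015] yaw -0.44 tilt 0.28 F [ 0.32  0.81 -0.71] w 0.006
delta cm [-15.44   4.15   0.23] turn -0.44
```

View pics/t2c.png

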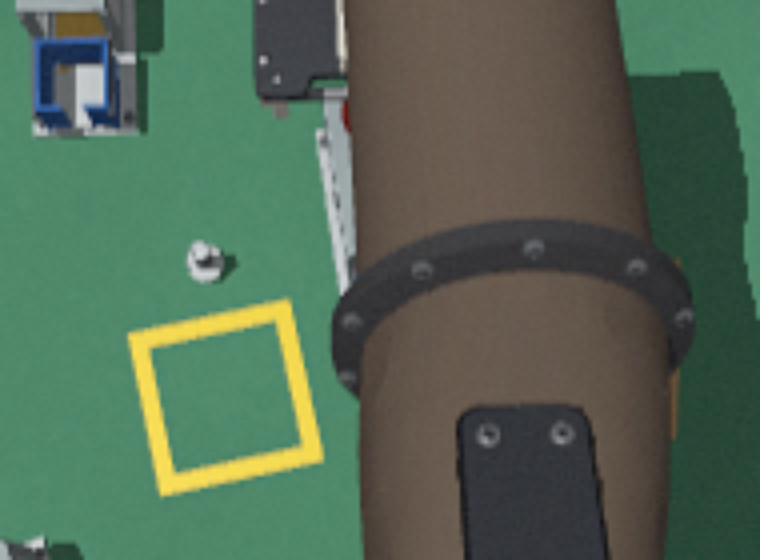

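View pics/s4c.png

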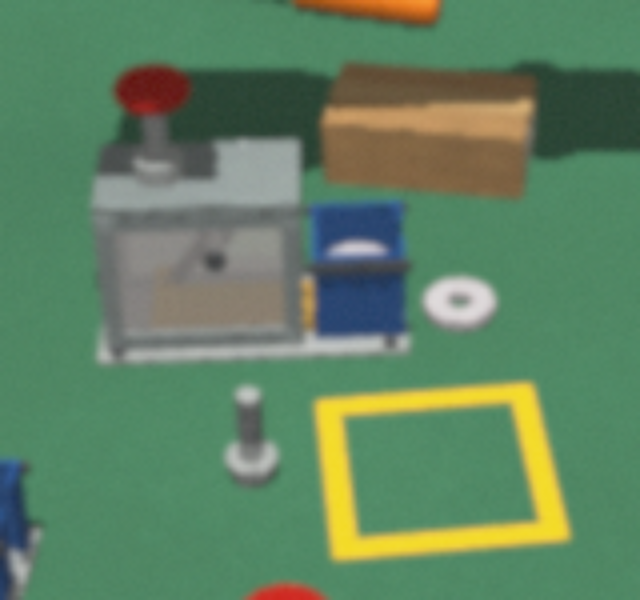

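The side crop shows the knob back up, the ring lying flat at about (315,285), and the stack still in the magazine. I'll measure the ring in the side view, with the square as a cross-check between cameras.

```bash
cat >> h.py <<'E'
def side(f):
    im=snap('side',f); F=im['frame']; hsv=cv2.cvtColor(F,cv2.COLOR_RGB2HSV)
    y=((hsv[...,0]>22)&(hsv[...,0]<33)&(hsv[...,1]>150)).astype('uint8'); y[:295]=0;y[360:]=0;y[:,:265]=0;y[:,355:]=0
    c=max(cv2.findContours(y,0,2)[0],key=cv2.contourArea)
    a=cv2.approxPolyDP(c,4,True)[:,0]; W=np.array([w(im,*p,0)[:2] for p in a]); print('sq corners',W.round(3).tolist(),'mean',W.mean(0).round(4))
    r=((hsv[...,1]<70)&(hsv[...,2]>110)).astype('uint8'); r[:270]=0;r[350:]=0;r[:,:304]=0;r[:,345:]=0
    n,l,s,ce=cv2.connectedComponentsWithStats(r)
    for i in range(1,n):
        if s[i,4]>25: 
            e=np.argwhere(l==i)[:,::-1]; print('ring?',s[i],ce[i].round(1),w(im,*ce[i],.006).round(4))
    cv2.imwrite('pics/'+f+'c.png',cv2.resize(F[210:370,190:380],None,fx=4,fy=4)[:,:,::-1])
E
python3 - <<'E'
from h import *
side('s5'); to(.53,-.11,.2)
E
```

```text
sq corners [[0.489, 0.006], [0.597, 0.027], [0.578, 0.135], [0.468, 0.115]] mean [0.5328 0.0707]
ring? [305 278  20  16 239] [314.4 285.4] [ 0.5303 -0.0529  0.006 ]
t 4.9667 pos [ 0.6846 -0.0678  0.2013] yaw -0.37 tilt 0.3 F [ 0.52 -0.37  1.11] w 0.004
delta cm [-15.43   4.32   0.2 ] turn -0.37
```

Call:
arm_command:
  deltas:
    - {"xyz": [-3, 1, 0], "turn": 0, "jaw": 255}
    - {"xyz": [-7, 2.3, 0], "turn": 0, "jaw": 255}
    - {"xyz": [-11, 3.3, 0], "turn": 0, "jaw": 255}
    - {"xyz": [-14, 3.7, 0], "turn": 0, "jaw": 255}
    - {"xyz": [-15.4, 3.8, 0], "turn": 0, "jaw": 255}

```text
clock: 5.38
position: [0.5258, -0.106, 0.2013]
ee_rot: [-3.141, 0.013, 0.014]
force: [-0.5, 0.6, 0.6]
width: 0.004
```

```bash
python3 -c "
from h import *
get_image('side');get_image('side')
to(.53,-.105,.06)"
```

```text
t 5.4833 pos [ 0.5276 -0.1052  0.2018] yaw -0.43 tilt 0.42 F [ 0.81  0.06 -0.41] w 0.001
delta cm [ 3.400e-01 -1.000e-02  1.418e+01] turn -0.43
```

Call:
arm_command:
  deltas:
    - {"xyz": [0.2, 0, 3], "turn": 0, "jaw": 255}
    - {"xyz": [0.3, 0, 6.5], "turn": 0, "jaw": 255}
    - {"xyz": [0.3, 0, 10], "turn": 0, "jaw": 255}
    - {"xyz": [0.3, 0, 13], "turn": 0, "jaw": 255}
    - {"xyz": [0.3, 0, 14.2], "turn": 0, "jaw": 255}

```text
clock: 5.9
position: [0.5282, -0.1041, 0.0553]
ee_rot: [-3.139, 0.01, 0.019]
force: [-0.3, 0.7, -0.9]
width: 0.002
```

```bash
python3 -c "
from h import *
side('s6');get_image('side')
to(.53,-.105,.005)"
```

```text
sq corners [[0.489, 0.006], [0.597, 0.027], [0.578, 0.135], [0.468, 0.115]] mean [0.5328 0.0707]
ring? [306 281  18  12 141] [314.  287.6] [ 0.5306 -0.0451  0.006 ]
t 6.0 pos [ 0.5285 -0.1042  0.0567] yaw -0.38 tilt 0.71 F [ 0.38 -0.09  0.09] w 0.004
delta cm [0.21 0.09 5.17] turn -0.38
```

View pics/s6c.png

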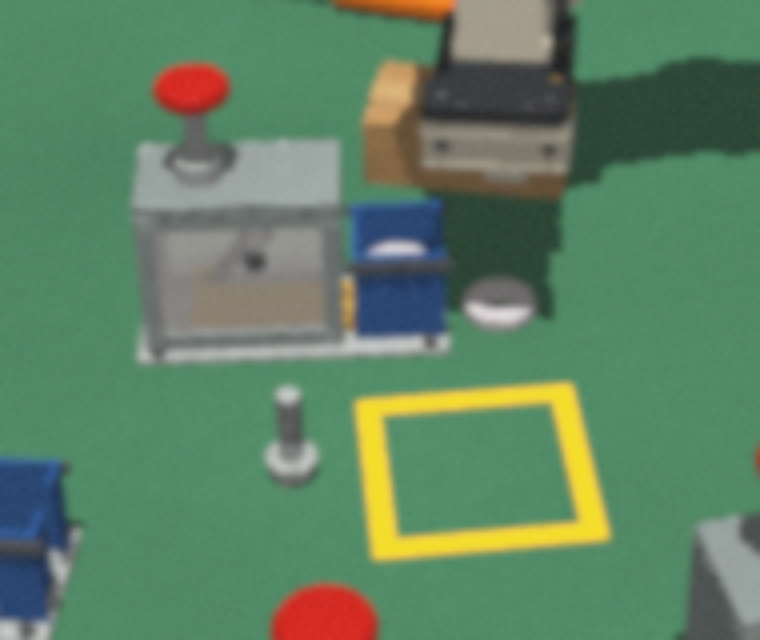

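The ring hasn't moved (crop 500,303); it is only half in shadow. Lowering beside it.

Call:
arm_command:
  deltas:
    - {"xyz": [0.2, 0.1, 1.2], "turn": 0, "jaw": 255}
    - {"xyz": [0.2, 0.1, 2.5], "turn": 0, "jaw": 255}
    - {"xyz": [0.2, 0.1, 3.6], "turn": 0, "jaw": 255}
    - {"xyz": [0.2, 0.1, 4.4], "turn": 0, "jaw": 255}
    - {"xyz": [0.2, 0.1, 4.8], "turn": 0, "jaw": 255}

```text
clock: 6.42
position: [0.5302, -0.1048, 0.0081]
ee_rot: [-3.139, 0.01, 0.02]
force: [-0.1, -0.1, 0.4]
width: 0.006
```

```bash
python3 -c "
from h import *
side('s7');get_image('side')
to(.53,-.105,.005)"
```

```text
sq corners [[0.489, 0.006], [0.597, 0.027], [0.578, 0.135], [0.468, 0.115]] mean [0.5328 0.0707]
ring? [304 270  21   2  28] [314.  270.2] [ 0.5349 -0.1079  0.006 ]
ring? [308 281  14  13  87] [314.2 287.2] [ 0.5304 -0.0467  0.006 ]
t 6.5167 pos [ 0.53   -0.1049  0.0084] yaw -0.36 tilt 0.74 F [-0.5   0.3   0.64] w 0.002
delta cm [0.01 0.01 0.34] turn -0.36
```

View pics/s7c.png

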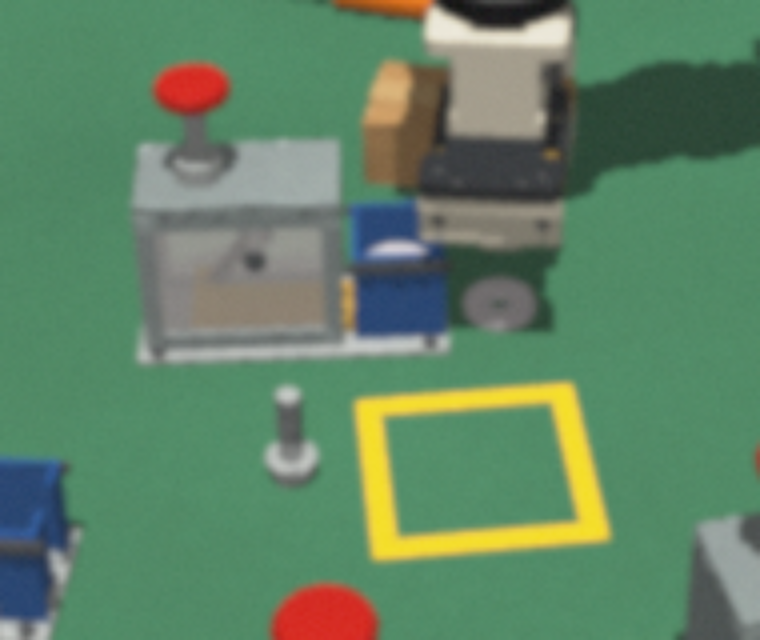

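Call:
arm_command:
  deltas:
    - {"xyz": [0, 0, 0.3], "turn": 0, "jaw": 255}
    - {"xyz": [0, -0.5, 0.35], "turn": 0, "jaw": 255}
    - {"xyz": [0, -1.0, 0.35], "turn": 0, "jaw": 255}
    - {"xyz": [0, -1.5, 0.35], "turn": 0, "jaw": 255}
    - {"xyz": [0, -2, 0.35], "turn": 0, "jaw": 255}

```text
clock: 6.93
position: [0.5303, -0.084, 0.0053]
ee_rot: [-3.139, 0.009, 0.019]
force: [0.6, 0.4, 1.4]
width: 0.004
```

Call:
arm_command:
  deltas:
    - {"xyz": [0, -0.6, 0], "turn": 0, "jaw": 255}
    - {"xyz": [0, -1.2, 0], "turn": 0, "jaw": 255}
    - {"xyz": [0, -1.8, 0], "turn": 0, "jaw": 255}
    - {"xyz": [0, -2.4, 0], "turn": 0, "jaw": 255}
    - {"xyz": [0, -3, 0], "turn": 0, "jaw": 255}

```text
clock: 7.35
position: [0.5305, -0.0533, 0.0054]
ee_rot: [-3.139, 0.009, 0.019]
force: [-0.3, 0.1, 0.2]
width: 0.008
```

```bash
python3 -c "
from h import *
side('s8')
to(.53,.03,.005)"
```

```text
sq corners [[0.489, 0.006], [0.597, 0.027], [0.578, 0.135], [0.468, 0.115]] mean [0.5328 0.0707]
ring? [304 276  26  24 372] [315.5 285.6] [ 0.5279 -0.0522  0.006 ]
t 7.4 pos [ 0.5305 -0.0518  0.0054] yaw -0.25 tilt 0.72 F [-0.11  1.18 -0.72] w 0.005
delta cm [-0.09 -8.18  0.07] turn -0.25
```

View pics/s8c.png

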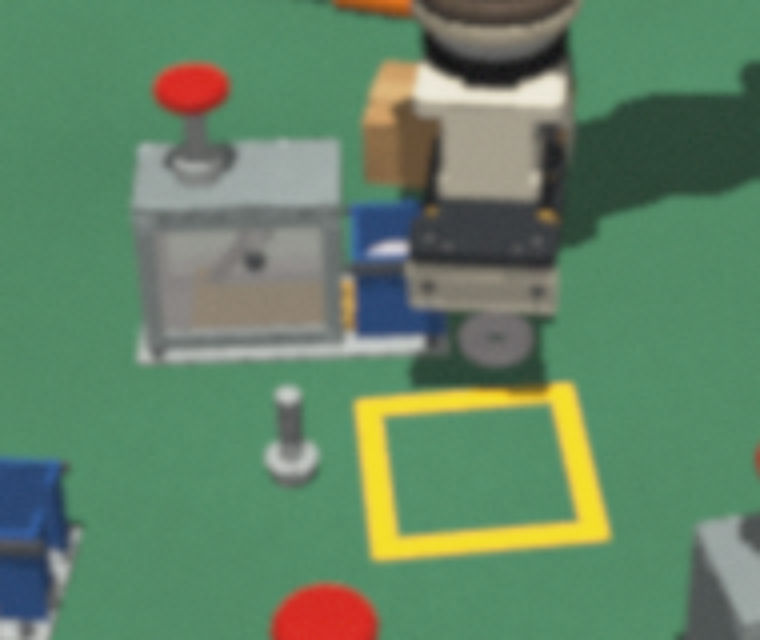

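```bash
python3 -c "
from h import *
im=np.load('pics/s8.npz')
print(w(im,314,294.5,.008),w(im,309.5,328,.008))
to(.532,.03,.005)"
```

```text
[ 0.52896784 -0.01924498  0.008     ] [0.53089314 0.08434338 0.008     ]
t 7.4 pos [ 0.5305 -0.0518  0.0054] yaw -0.25 tilt 0.72 F [-0.11  1.18 -0.72] w 0.005
delta cm [ 0.11 -8.18  0.07] turn -0.25
```

The ring (crop 496,340) has moved to y ≈ −0.020, straight ahead of the finger. About 90 mm remains, so I'll push on 60 mm.

Call:
arm_command:
  deltas:
    - {"xyz": [0, -0.6, 0], "turn": 0, "jaw": 255}
    - {"xyz": [0, -1.2, 0], "turn": 0, "jaw": 255}
    - {"xyz": [0, -1.8, 0], "turn": 0, "jaw": 255}
    - {"xyz": [0, -2.4, 0], "turn": 0, "jaw": 255}
    - {"xyz": [0, -3, 0], "turn": 0, "jaw": 255}

```text
clock: 7.82
position: [0.5306, -0.0211, 0.0055]
ee_rot: [-3.138, 0.007, 0.019]
force: [-0.7, -0.9, 0.2]
width: 0.003
```

Call:
arm_command:
  deltas:
    - {"xyz": [0, -0.6, 0], "turn": 0, "jaw": 255}
    - {"xyz": [0, -1.2, 0], "turn": 0, "jaw": 255}
    - {"xyz": [0, -1.8, 0], "turn": 0, "jaw": 255}
    - {"xyz": [0, -2.4, 0], "turn": 0, "jaw": 255}
    - {"xyz": [0, -3, 0], "turn": 0, "jaw": 255}

```text
clock: 8.23
position: [0.5307, 0.0095, 0.0056]
ee_rot: [-3.138, 0.007, 0.019]
force: [-0.1, -0.4, -0.0]
width: 0.003
```

```bash
python3 -c "
from h import *
snap('side','s9');F=np.load('pics/s9.npz')['frame']
cv2.imwrite('pics/s9c.png',cv2.resize(F[210:370,190:380],None,fx=4,fy=4)[:,:,::-1])
to(.53,.037,.005)"
```

```text
t 8.2833 pos [0.5308 0.0111 0.0056] yaw -0.16 tilt 0.73 F [-0.42  0.75  0.29] w 0.005
delta cm [-0.09 -2.59  0.08] turn -0.16
```

View pics/s9c.png

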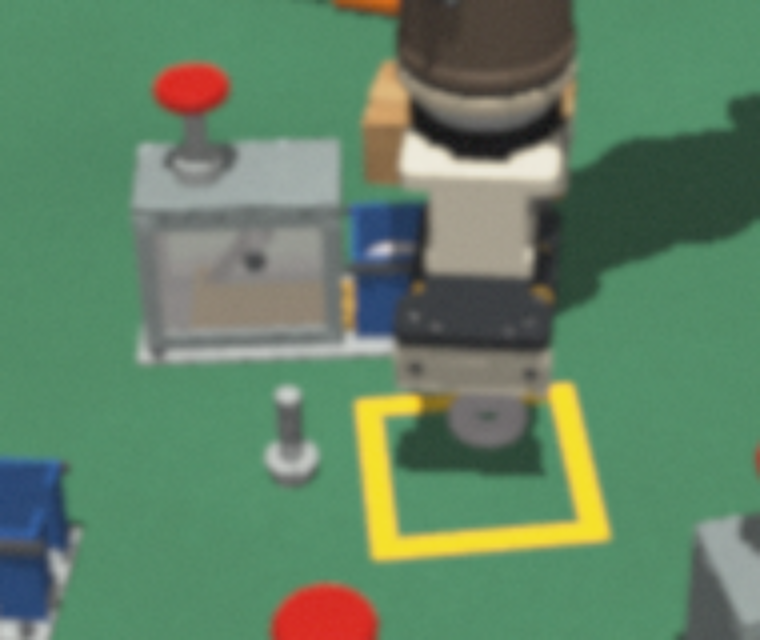

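The ring (crop 488,415) is entering the square, tracking straight. I'll push the last 28 mm with a gentle stop.

Call:
arm_command:
  deltas:
    - {"xyz": [0, -0.7, 0], "turn": 0, "jaw": 255}
    - {"xyz": [0, -1.4, 0], "turn": 0, "jaw": 255}
    - {"xyz": [0, -2.0, 0], "turn": 0, "jaw": 255}
    - {"xyz": [0, -2.4, 0], "turn": 0, "jaw": 255}
    - {"xyz": [0, -2.7, 0], "turn": 0, "jaw": 255}

```text
clock: 8.7
position: [0.5309, 0.0389, 0.0058]
ee_rot: [-3.137, 0.003, 0.019]
force: [0.4, -0.5, 1.1]
width: 0.006
```

```bash
python3 -c "
from h import *
get_image('side')
snap('side','s10');F=np.load('pics/s10.npz')['frame']
cv2.imwrite('pics/s10c.png',cv2.resize(F[210:370,190:380],None,fx=4,fy=4)[:,:,::-1])
to(.53,.0,.005)"
```

```text
t 8.8 pos [0.5309 0.0387 0.0058] yaw -0.11 tilt 0.74 F [-1.44  0.05 -0.04] w 0.007
delta cm [-0.08  3.88  0.06] turn -0.11
```

View pics/s10c.png

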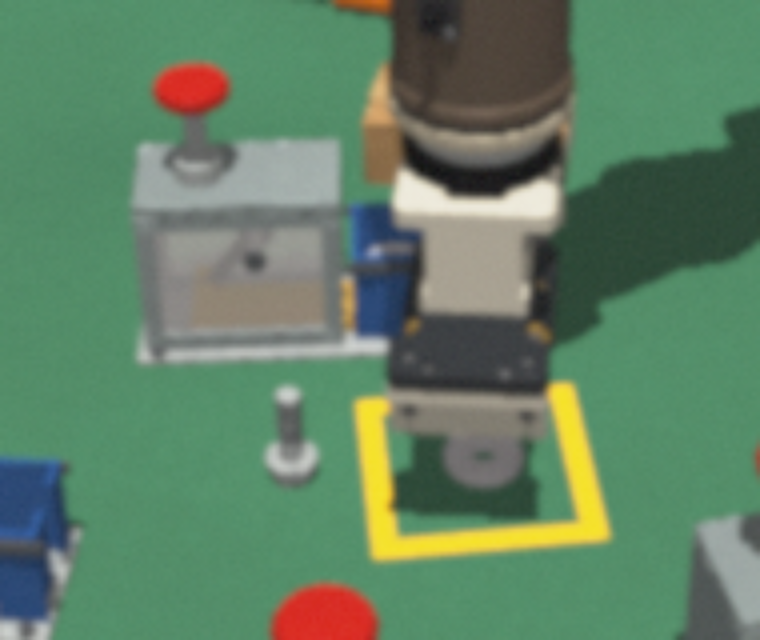

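The ring (crop 483,457) is near the middle of the square. I'll back off and raise the arm.

Call:
arm_command:
  deltas:
    - {"xyz": [0, 0.8, 0], "turn": 0, "jaw": 255}
    - {"xyz": [0, 1.8, 0], "turn": 0, "jaw": 255}
    - {"xyz": [0, 2.5, -0.5], "turn": 0, "jaw": 255}
    - {"xyz": [0, 2.8, -2.5], "turn": 0, "jaw": 255}
    - {"xyz": [0, 2.8, -5], "turn": 0, "jaw": 255}

```text
clock: 9.22
position: [0.5299, 0.0075, 0.055]
ee_rot: [-3.138, 0.008, 0.025]
force: [1.1, -0.1, 0.7]
width: 0.001
```

Call:
arm_command:
  deltas:
    - {"xyz": [0, 0, -3], "turn": 0, "jaw": 255}
    - {"xyz": [0, 0, -7], "turn": 0, "jaw": 255}
    - {"xyz": [0, 0, -11], "turn": 0, "jaw": 255}
    - {"xyz": [0, 0, -15], "turn": 0, "jaw": 255}
    - {"xyz": [0, 0, -19], "turn": 0, "jaw": 255}

```text
clock: 9.63
position: [0.5322, 0.0052, 0.2475]
ee_rot: [-3.139, 0.011, 0.025]
force: [0.7, 0.1, -1.4]
width: 0.001
```

Call:
arm_command:
  deltas:
    - {"xyz": [-1, 3, 0], "turn": 0, "jaw": 255}
    - {"xyz": [-2, 6, 0], "turn": 0, "jaw": 255}
    - {"xyz": [-3, 10, 0], "turn": 0, "jaw": 255}
    - {"xyz": [-4, 14, 0], "turn": 0, "jaw": 255}
    - {"xyz": [-5, 18, 0], "turn": 0, "jaw": 255}

```text
clock: 10.05
position: [0.4794, -0.1773, 0.2485]
ee_rot: [-3.139, 0.013, 0.024]
force: [0.3, -0.6, 0.2]
width: 0.007
```

Call:
arm_command:
  deltas:
    - {"xyz": [-1, 3, 0], "turn": 0, "jaw": 255}
    - {"xyz": [-2, 6, 0], "turn": 0, "jaw": 255}
    - {"xyz": [-3, 9, 0], "turn": 0, "jaw": 255}
    - {"xyz": [-3, 10, 0], "turn": 0, "jaw": 255}
    - {"xyz": [-3, 10, 0], "turn": 0, "jaw": 255}

```text
clock: 10.47
position: [0.4463, -0.2816, 0.249]
ee_rot: [-3.14, 0.025, 0.024]
force: [1.0, 0.2, 0.1]
width: 0.005
```

Run:
```python
from h import *
im=snap('top','t3');side('s11')
f=im['frame'];cv2.imwrite('pics/t3c.png',cv2.resize(f[150:290,220:410],None,fx=4,fy=4,interpolation=cv2.INTER_CUBIC)[:,:,::-1])
hsv=cv2.cvtColor(f,cv2.COLOR_RGB2HSV)
r=((hsv[...,1]<70)&(hsv[...,2]>130)).astype('uint8'); m=np.zeros_like(r);m[228:272,257:297]=1
n,l,s,ce=cv2.connectedComponentsWithStats(r*m)
for i in range(1,n):
    if s[i,4]>20:
        p=w(im,*ce[i],.008)[:2]; a=np.radians(11.4); d=p-[.5307,.0694]
        print(s[i],p.round(4),'in square frame mm',(1000*np.array([[np.cos(a),np.sin(a)],[-np.sin(a),np.cos(a)]])@d).round(1))
for nm,q,z in [('carton',0,0)]: pass
b=dict(np.load('pics/top0.npz'))['frame']
cv2.imwrite('pics/diff.png',cv2.absdiff(b,f)[100:290])
to(.5,-.2,.2)
```

```text
sq corners [[0.489, 0.006], [0.597, 0.027], [0.578, 0.135], [0.468, 0.115]] mean [0.5328 0.0707]
ring? [304 315  18  17 260] [311.6 323.1] [0.5278 0.0679 0.006 ]
[270 242  15  15 160] [0.5291 0.0649] in square frame mm [-2.5 -4.1]
t 10.5667 pos [ 0.4481 -0.2773  0.2488] yaw -0.57 tilt 0.88 F [1.46 0.53 0.11] w 0.006
delta cm [ 5.19 -7.77  4.82] turn -0.57
```

View pics/t3.png

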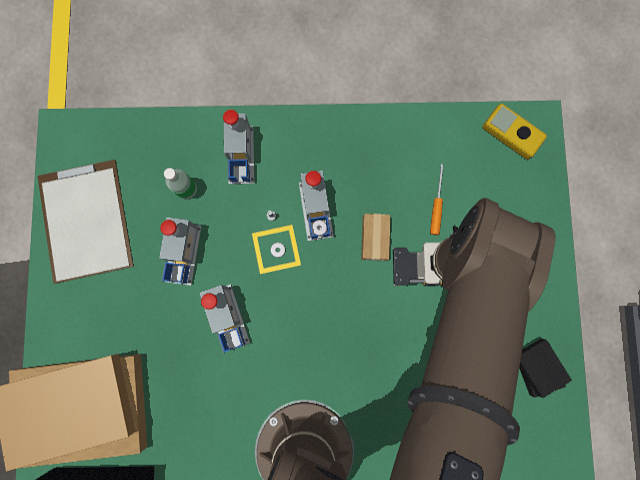

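View pics/s11c.png

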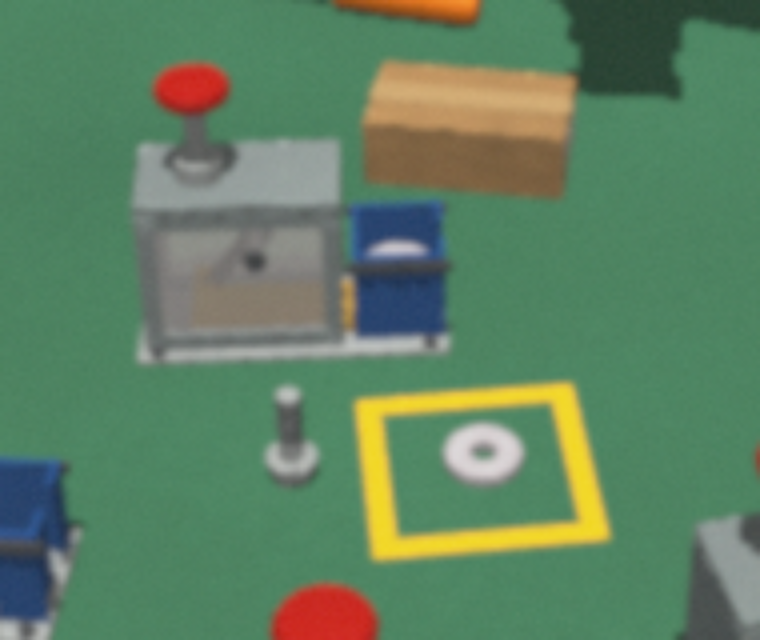

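View pics/diff.png

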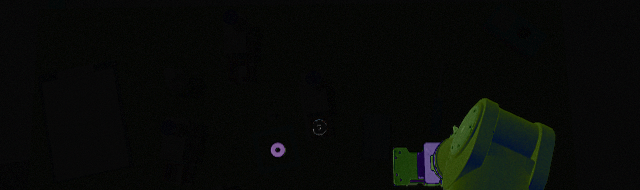

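The top view shows the ring at px (278,250), flat and within about 5 mm of the square's centre (±25 mm allowed). The difference image shows that only the ring, the lowered stack and the arm have changed. The arm is clear at z ≈ 0.25, so I'll hand in.

```bash
python3 -c "
from h import *
print(sign_off())"
```

```text
the job is handed in; nothing more can be done
None
```

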